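Press the storage box lid home and lock it

TASK

Close up the white storage box on the coffee table: press its tight lid down at both ends until each has snapped past its catch and the lid is fully home all round, then lean on the middle of the lid with a firm push of about 15 N for about a second to confirm it is tight, and only then slide the black lock on the box's front rail across over the lid's tongue until it stops. Press firmly but never hard enough to crack the lid (stay below about 45 N), leave the other things on the table alone, and let go at the end.

Things in the scene. Friction and masses are not known exactly. Their poses are not given: they have to be found in the camera images.
- tub: White plastic storage box, fixed to the table, 125 mm (its x) by 190 mm (its y) outside and 84 mm high to the rim. Origin: centre of its underside, on the table; z up; its -x side is the front, with a grey lock rail 170 mm long standing 26 mm out from the wall, rail top 70 mm above the table.
- lid: Flat grey lid, 130 x 200 x 12 mm, a 40 mm wide tongue reaching 18 mm out over the front rail, 5 mm to +y of the middle. Origin: centre of its underside; axes as the box. It starts in place but about 11 mm proud, resting on a sprung catch hidden under each end. Each end takes an unknown push of 5 to 20 N to go past its catch, then snaps down. Home: underside on the rim, top 96 mm above the table.
- lid_left (a point): Black round press spot (28 mm) on top of the lid near its left (+y) end, 80 mm from the middle, on the lid's top face. Height 96 mm above the table when home.
- lid_right (a point): The same press spot near the lid's right (-y) end, 80 mm from the middle. Height 96 mm when home.
- lid_mid (a point): The same press spot in the middle of the lid top. Height 96 mm when home.
- lock (a joint): Slide of the black lock carriage along the box's +y: it starts at 0 to 0.012 m (open, to the right), and is locked against its stop at 0.060 m, when it lies over the lid's tongue. A proud lid blocks it. It stays where it is left, with about 3 N of friction.
- lock_grip (a point): Middle of the top of the lock's grip: a black block 18 mm wide (box's x), 44 mm long (box's y), 30 mm high, its top 128 mm above the table and 32 mm above the home lid's top. It can be pinched across its width or pushed on its -y end. Below it, on the outer (-x) side, a 5 mm plate runs down to the rail.
- tumbler: Yellow open plastic tumbler, 76 mm across, 125 mm high, standing near the box. Bystander. Origin: centre of its underside.
- jar: Closed glass jar with a steel lid, 72 mm across, 110 mm high, standing near the box. Bystander. Origin: centre of its underside.
- remote: Black remote control, 50 by 170 by 20 mm, lying beyond the box. Bystander. Origin: centre of its underside.
Things that resemble listed ones, but are neither listed nor needed, are in the scene too. Several things have the shape of the lid; the one meant has the colours described above.

How it is judged:
By the outcome, as a careful person would: the job done as asked, in the order asked, and still so for the second after the job is handed in, with the robot touching nothing.
It also fails if it takes over 58 s, if anything falls off the work surface, if the arm or the gripper's body presses on something with over 40 N, if the wrist force passes 120 N, or if a joint passes its speed limit or range.

ROBOT

A 7-joint arm with a two-finger parallel gripper is mounted at the origin on the work surface. World frame = base frame: x ahead of the robot, y to its left, z up, the work surface at z = 0. Lengths are in m, angles in rad, forces in N, time in s.
With the tool pointing down it reaches from about 0.4 to 0.925 m from the base axis. Payload 5.6 kg.
Tool frame: the origin (TCP) lies midway between the tips of the shut fingers; the grasp point (between the pads) lies 19 mm behind it (ctrl.grip_point_offset is the distance from the TCP to the grasp point, in m); z points along the fingers, y is the line along which they close (so a half turn about z gives the same grasp; the last joint's range is limited). The gripper opens to 85 mm and grips with 20 to 120 N. Pads are 22 mm wide; open, the fingers measure 114 mm over their backs; the gripper's body (76 mm by 85 mm) begins 54 mm behind the grasp point. The pads swing forward as they close: fully open they stand 13 mm farther back than shut.
Start: joints at [-1.256, 0.468, -0.012, 1.603, 0.006, 1.071, -0.056], TCP at [0.228, 0.609, 0.231] pointing down, gripper open.
Joint ranges: [-2.53, 2.53], [-0.31, 2.02], [-1.57, 1.55], [0.28, 2.44], [-1.29, 4.43], [0.15, 1.84], [-2.92, 2.92]. Speed limits (rad/s): [2.57, 2.57, 3.14, 3.14, 3.14, 3.14, 3.14].

INTERFACE

Orientations are given as a 3x3 rotation matrix whose columns are the frame's x, y, z axes.
In Python, from rig import ctrl gives the robot as it stands.
- The arm moves only by the tool play_rows, never from a script. Its argument "commands" is a list of rows, each an object of numbers: "tx", "ty", "tz": the shift along the tool's x, y, z in m; "yaw": the turn about the tool's z in rad. A call has 1 to 12 rows; each row shifts and turns the commanded pose from where the row before left it, along the tool's axes as they then stand; what a row does not reach is not made up. A row lasts 1/8 s, in which the tool goes at most 62.5 mm and 10.7 degrees, less where a joint would pass 70% of its speed; a pose out of reach is approached as far as the arm can. A call is refused whole if a number of a shift passes 0.0625 or a number of a turn 0.188, either way. A call with a gripper value outside its range is refused whole. "fingers" is the finger opening in m, from 0 to 0.0854, set as the call begins (left out, the last holds). The fingers move at their own pace and stop on an object; "grip_force" is the grip in N (left out, the last holds). Time passes only in rows, so rows that do not move let the fingers close. It gives the time, the measured TCP pose, the force, the opening and the grip force at its end, in the units of the state.
- ctrl.observe(): the state, without advancing time (a new reading comes with each control period).
- ctrl.grab_frame(name): name is "side" or "top" or "wrist"; returns a dict with "frame" (384x512x3 uint8, blue, green, red), "mtx" (3x3 intrinsics, pixels), "rvec" (rotation vector, rad) and "tvec" (3), from world to camera coordinates, as OpenCV has them; the wrist camera has in their place "hand_eye" (4x4, takes a point from camera to tool coordinates, whose origin is the TCP and whose axes are the flange's). Camera axes: x right, y down, z forward; pixel columns grow to the right and rows downward; lengths in m; the calibration is good to about 2 mm. A picture is of the moment at which its call begins: read the wrist's pose just before it. There is no depth.
- ctrl.job_done(): hands the job in; it is judged then, once.
Trained networks look in a picture, given as the dict that the camera call returned (one of the last four; its "shot" number tells which), for a name from the list of things; names that differ only in an ending like _2 or _b are one class to them, and where a whole thing is asked for, a point or a joint stands for the part that bears it (a point fixed in the world has none). Each returns a list of dicts, best first, with "score" (0 to 1); they miss things now and then, are a little off and sometimes report something else, mostly with a low value. They report only what shows in the picture. A call takes as long as a camera call. They do not tell look-alikes from the thing itself.
- ctrl.spot_in(picture, name): "centre" ([column, row] in pixels, amid what is visible of it).
- ctrl.trace(picture, name): "region" (384x512 bool, what is visible of it) and "centre" ([column, row] in pixels, amid what is visible of it).
The state is a dict: "time": time; "qpos": joint angles; "joint_velocities": joint speeds; "effort": joint torques, N m; "tcp_pos": TCP position; "eef_rot": TCP orientation; "force": force on the tool from outside, world axes, zero at the start; "wrist_torque": the same for the moment, N m; "width": opening from 0.0 (shut) to 1.0 (fully open); "finger_force": force on a finger pad.
Only numpy, scipy, OpenCV 4.12 (cv2) and the standard library are available. Lean on these libraries where they do the work, as an engineer would, in place of code of your own. Each camera call takes 0.05 s, during which the arm holds its last target. There are 200 camera calls.

## Working session

There is one attempt and no reset: what is moved stays moved. The work goes in short steps, Python scripts to look and compute and a tool call to move; the robot and the scene stay as the last step left them, time stands still between calls to the robot, and variables do not carry over. Pictures are saved under pics/ and viewed, at most 10 in all, crops included, and the job is handed in when it is done.

Besides the shell and the picture viewer there is one more tool, called after "Request:" as a command line: name --argument value ..., lists and objects as JSON in quotes. play_rows: Moves the arm, as the interface text tells. Its arguments: {"type":"object","properties":{"commands":{"type":"array","items":{"type":"object","properties":{"tx":{"type":"number"},"ty":{"type":"number"},"tz":{"type":"number"},"yaw":{"type":"number"}}}},"fingers":{"type":"number"},"grip_force":{"type":"number"}},"required":["commands"]}

```bash
mkdir -p pics; ls; cat > h.py <<'E'
from rig import ctrl
import cv2, numpy as np
def ray(p,uv):
    R=cv2.Rodrigues(np.array(p["rvec"],float))[0]; t=np.array(p["tvec"],float).ravel()
    d=R.T@np.linalg.inv(p["mtx"])@np.array([uv[0],uv[1],1.]); return -R.T@t,d
def atz(p,uv,z):
    o,d=ray(p,uv); return o+d*(z-o[2])/d[2]
def proj(p,X):
    return cv2.projectPoints(np.array(X,float).reshape(-1,3),np.array(p["rvec"],float),np.array(p["tvec"],float),np.array(p["mtx"],float),None)[0].reshape(-1,2)
E
python3 - <<'E'
from h import *
o=ctrl.observe(); print(o["time"],o["tcp_pos"],np.round(o["eef_rot"],3).tolist(),o["force"])
Z=dict(lid_left=.107,lid_right=.107,lid_mid=.107,lock_grip=.128,lid=.107,tub=.08,tumbler=.06,jar=.055,remote=.02)
for c in("top","side"):
    p=ctrl.grab_frame(c); cv2.imwrite(f"pics/{c}0.png",cv2.resize(p["frame"],(800,600)))
    for n in Z:
        for r in ctrl.spot_in(p,n)[:4]: print(c,n,round(r["score"],2),np.round(r["centre"]),np.round(atz(p,r["centre"],Z[n]),3))
E
```

```text
pics
0.0 [0.22747689 0.60827465 0.23030074] [[-0.937, 0.35, -0.001], [0.35, 0.937, -0.002], [-0.0, -0.002, -1.0]] [ 0.07193846 -0.67419396 -0.22481724]
top lid_left 0.95 [311. 192.] [ 0.57  -0.088  0.107]
top lid_left 0.75 [364. 285.] [ 0.338 -0.216  0.107]
top lid_left 0.75 [170. 153.] [0.674 0.277 0.107]
top lid_left 0.61 [204. 266.] [0.385 0.184 0.107]
top lid_right 0.89 [309. 189.] [ 0.578 -0.083  0.107]
top lid_right 0.78 [170. 154.] [0.671 0.274 0.107]
top lid_right 0.58 [363. 280.] [ 0.349 -0.212  0.107]
top lid_right 0.55 [203. 263.] [0.391 0.186 0.107]
top lid_mid 0.94 [308. 194.] [ 0.566 -0.081  0.107]
top lid_mid 0.93 [363. 284.] [ 0.339 -0.212  0.107]
top lid_mid 0.91 [168. 155.] [0.667 0.28  0.107]
top lid_mid 0.74 [206. 268.] [0.379 0.179 0.107]
top lock_grip 0.73 [332. 221.] [ 0.494 -0.134  0.128]
top lid 0.97 [206. 268.] [0.38  0.177 0.107]
top lid 0.86 [171. 154.] [0.671 0.273 0.107]
top lid 0.81 [312. 190.] [ 0.576 -0.091  0.107]
top lid 0.69 [402. 204.] [ 0.539 -0.318  0.107]
top tub 0.88 [308. 225.] [ 0.488 -0.084  0.08 ]
top tumbler 0.96 [401. 204.] [ 0.544 -0.33
[... 476 characters left out ...]
 0.107]
side lid_mid 0.91 [181. 302.] [0.666 0.365 0.107]
side lid_mid 0.82 [256. 165.] [ 0.577 -0.075  0.107]
side lid_mid 0.81 [325. 276.] [0.391 0.263 0.107]
side lock_grip 0.51 [290. 153.] [ 0.49  -0.117  0.128]
side lid 0.93 [259. 166.] [ 0.569 -0.074  0.107]
side lid 0.88 [181. 300.] [0.667 0.361 0.107]
side lid 0.85 [325. 276.] [0.39  0.264 0.107]
side lid 0.56 [340. 157.] [ 0.35  -0.145  0.107]
side tub 0.81 [264. 197.] [0.545 0.018 0.08 ]
side tub 0.63 [258. 169.] [ 0.573 -0.094  0.08 ]
side tumbler 0.98 [275. 122.] [ 0.551 -0.37   0.06 ]
side jar 0.75 [245. 228.] [0.581 0.109 0.055]
side jar 0.35 [258. 166.] [ 0.579 -0.135  0.055]
side remote 0.95 [186. 184.] [ 0.779 -0.065  0.02 ]
```

View pics/top0.png

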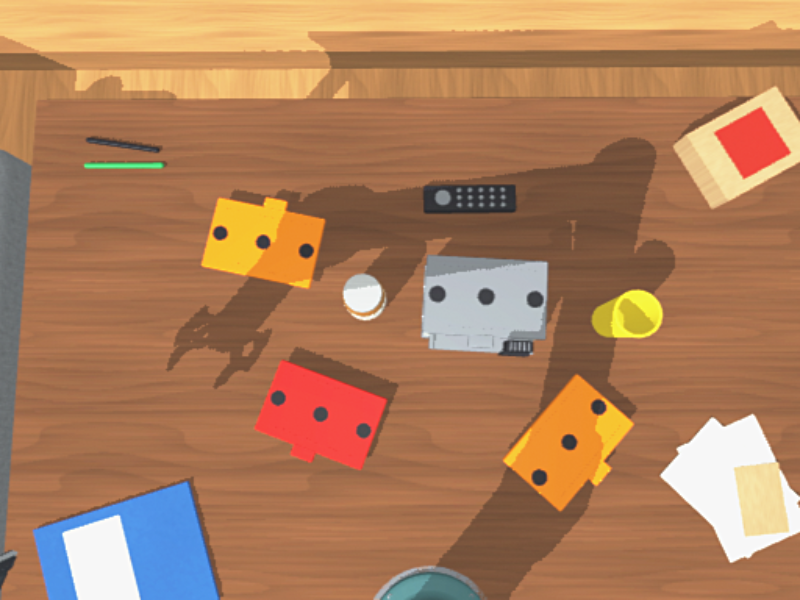

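View pics/side0.png

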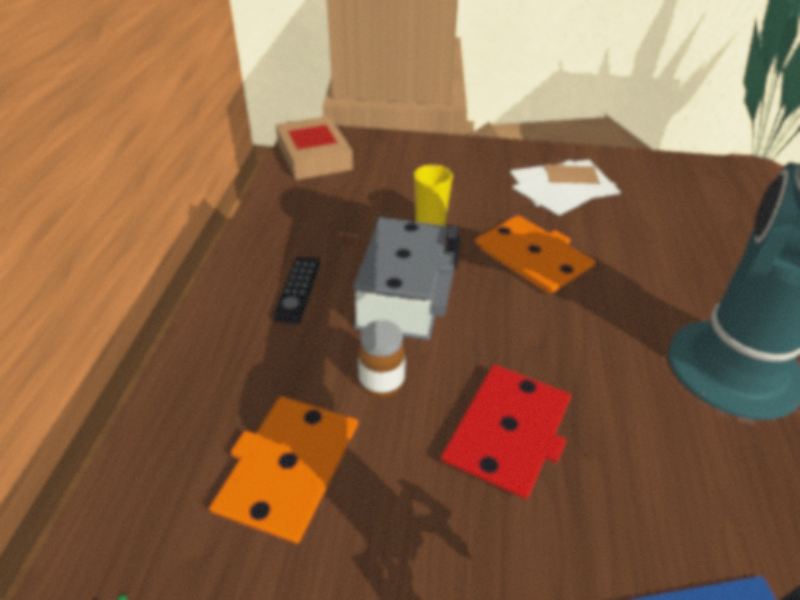

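The top view shows four lid-like things, given in 800x600 pixels: orange (263,242), red (320,414), orange (569,442), and the grey one on the white box (485,297). The grey one matches the description. Its spots are at (437,294), (486,296) and (535,299), and the black lock is at (517,348), at its right end. The side view agrees. The jar is at +y of the box and the tumbler at -y.

```bash
python3 - <<'E'
from h import *
p=ctrl.grab_frame("top"); f=p["frame"]
cv2.imwrite("pics/crop1.png",cv2.resize(f[150:240,250:370],(800,600),interpolation=cv2.INTER_CUBIC))
g=f.max(2); P=[]
for u,v in((280,188),(311,190),(342,191)):
    w=255-g[v-8:v+9,u-8:u+9].astype(float); w=np.clip(w-np.median(w)-40,0,None)
    yy,xx=np.mgrid[v-8:v+9,u-8:u+9]; c=((w*xx).sum()/w.sum(),(w*yy).sum()/w.sum())
    X=atz(p,c,.107); P.append(X); print(np.round(c,2),np.round(X,4))
P=np.array(P); d=P[0]-P[2]; print("span",np.linalg.norm(d),"yaw of box",np.arctan2(-d[0],d[1]))
th=np.arctan2(-d[0],d[1]); R=np.array([[np.cos(th),-np.sin(th)],[np.sin(th),np.cos(th)]])
c=P.mean(0)[:2]
b=(g<70).astype(np.uint8)
n,l,s,ce=cv2.connectedComponentsWithStats(b)
for i in range(1,n):
    if 250<ce[i][0]<370 and 150<ce[i][1]<240 and s[i][4]>8:
        X=atz(p,ce[i],.128); print(s[i],ce[i],np.round(X,4),"box frame",np.round(R.T@(X[:2]-c),4))
o=ray(p,(0,0))[0]; print("cam",o)
# other-view check
q=ctrl.grab_frame("side"); print(np.round(proj(q,P)*1.5625))
for n in("jar","tumbler","remote"):
    for pic in(p,q):
        for r in ctrl.trace(pic,n)[:1]: 
            ys,xs=np.where(r["region"]); print(n,pic is p,xs.min(),xs.max(),ys.min(),ys.max(),np.round(atz(pic,r["centre"],.055),3))
E
```

```text
[279.49 187.66] [ 0.5816 -0.0076  0.107 ]
[310.73 189.36] [ 0.5771 -0.0874  0.107 ]
[342.77 191.35] [ 0.5718 -0.1691  0.107 ]
span 0.16170758682272557 yaw of box -0.06054061394402374
[276 184   8   8  15] [280.46666667 186.73333333] [ 0.5811 -0.0086  0.128 ] box frame [-0.0006  0.0795]
[307 186   9   8  27] [310.74074074 189.40740741] [ 0.5742 -0.0841  0.128 ] box frame [-0.0029  0.0038]
[338 187   9   9  40] [342.05  191.375] [ 0.5691 -0.1619  0.128 ] box frame [-0.0032 -0.0742]
[319 218  20   9  38] [326.52631579 223.5       ] [ 0.4893 -0.1214  0.128 ] box frame [-0.0854 -0.0386]
cam [0.46070176 0.05525564 0.98725199]
[[392. 283.]
 [401. 254.]
 [410. 227.]]
jar True 219 246 176 203 [0.592 0.117 0.055]
jar False 229 258 204 253 [0.586 0.112 0.055]
tumbler True 378 423 185 215 [ 0.544 -0.348  0.055]
tumbler False 264 288 105 143 [ 0.547 -0.378  0.055]
remote True 271 329 118 136 [ 0.75  -0.07   0.055]
remote False 175 204 164 206 [ 0.755 -0.02   0.055]
```

View pics/crop1.png

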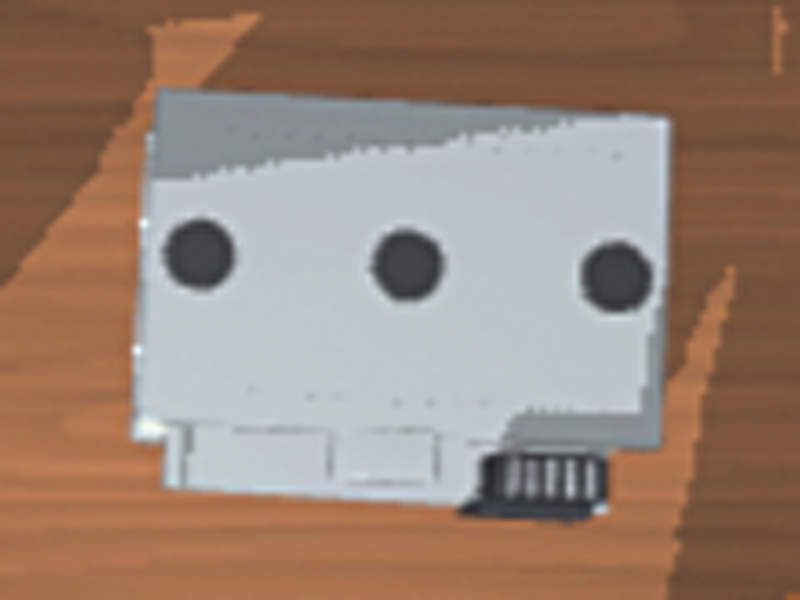

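Spot span is 162 mm (160 expected) and box yaw is -0.06 rad. The crop confirms the choice: a grey lid with its tongue at the front and the black lock grip at crop (546,477). I'll shut the fingers, align the tool and travel.

Request:
play_rows --commands '[{"yaw":-0.1485},{"yaw":-0.1485},{"tx":-0.026,"ty":-0.0396},{"tx":-0.026,"ty":-0.0396},{"tx":-0.026,"ty":-0.0396},{"tx":-0.026,"ty":-0.0396},{"tx":-0.026,"ty":-0.0396},{"tx":-0.026,"ty":-0.0396},{"tx":-0.026,"ty":-0.0396},{"tx":-0.026,"ty":-0.0396},{"tx":-0.026,"ty":-0.0396},{"tx":-0.026,"ty":-0.0396}]' --fingers 0 --grip_force 40

```text
invalid input at $.commands[0]: expected keys tx, ty, tz, yaw
```

Request:
play_rows --commands '[{"tx":-0.026,"ty":-0.0396},{"tx":-0.026,"ty":-0.0396},{"tx":-0.026,"ty":-0.0396},{"tx":-0.026,"ty":-0.0396},{"tx":-0.026,"ty":-0.0396},{"tz":0.03},{"tz":0.03},{}]'

```text
invalid input at $.commands[0]: expected keys tx, ty, tz, yaw
```

```bash
cat >> h.py <<'E'
def wpt(p,o,uv,z):
    H=np.array(p["hand_eye"]); R=np.array(o["eef_rot"])
    d=R@H[:3,:3]@np.linalg.inv(p["mtx"])@np.array([uv[0],uv[1],1.]); c=R@H[:3,3]+o["tcp_pos"]
    return c+d*(z-c[2])/d[2]
def go(x,y,z=None):
    o=ctrl.observe(); d=np.array([x,y,o["tcp_pos"][2] if z is None else z])-o["tcp_pos"]
    return np.round(np.array(o["eef_rot"]).T@d,4)
E
python3 - <<'E'
from h import *
o=ctrl.observe(); print(o["time"],o["tcp_pos"],np.round(o["eef_rot"],3).tolist(),o["force"],o["width"])
print("left",go(.5816,-.0076,.12))
p=ctrl.grab_frame("wrist"); cv2.imwrite("pics/w1.png",p["frame"])
q=ctrl.grab_frame("top")
for pic in(p,q):
  for n in("lid_left","lid_mid","lock_grip"):
    z=.128 if n=="lock_grip" else .107
    for r in ctrl.spot_in(pic,n)[:3]: print(pic is p,n,round(r["score"],2),np.round(r["centre"]),np.round(wpt(p,o,r["centre"],z) if pic is p else atz(q,r["centre"],z),4))
for uv in((331.9,221.6),(322.7,221),(341,222)): print("grip",atz(q,uv,.128))
E
```

```text
1.4 [0.22767436 0.60881936 0.23129322] [[-0.937, 0.35, 0.0], [0.35, 0.937, -0.0], [-0.0, 0.0, -1.0]] [-0.23021907 -0.1117506  -0.23508439] 1.001640121599002
left [-0.5474 -0.4534  0.1113]
True lid_left 0.88 [ 89. 366.] [0.3662 0.3411 0.107 ]
True lid_mid 0.74 [ 88. 368.] [0.3693 0.3381 0.107 ]
False lid_left 0.98 [172. 152.] [0.6754 0.2688 0.107 ]
False lid_left 0.79 [362. 283.] [ 0.3415 -0.2109  0.107 ]
False lid_left 0.7 [314. 191.] [ 0.5736 -0.0957  0.107 ]
False lid_mid 0.95 [204. 266.] [0.3852 0.184  0.107 ]
False lid_mid 0.91 [366. 284.] [ 0.34   -0.2208  0.107 ]
False lid_mid 0.91 [169. 154.] [0.671  0.2778 0.107 ]
False lock_grip 0.75 [332. 220.] [ 0.4986 -0.1356  0.128 ]
grip [ 0.49394193 -0.13477126  0.128     ]
grip [ 0.49544903 -0.11211101  0.128     ]
grip [ 0.49292922 -0.1571824   0.128     ]
```

View pics/w1.png

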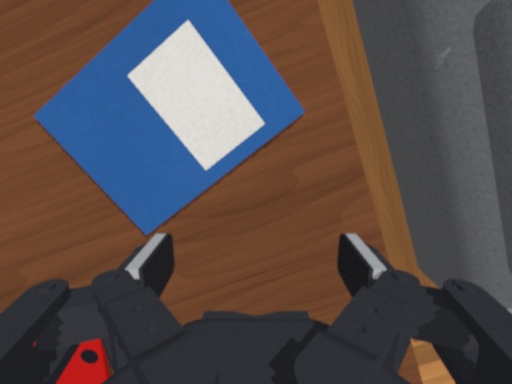

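The rows were refused because every row needs all four keys. The arm has not moved, so the wrist picture only shows the blue book under the start pose.

Request:
play_rows --commands '[{"tx":0,"ty":0,"tz":0,"yaw":-0.1485},{"tx":0,"ty":0,"tz":0,"yaw":-0.1485},{"tx":-0.026,"ty":-0.0396,"tz":0,"yaw":0},{"tx":-0.026,"ty":-0.0396,"tz":0,"yaw":0},{"tx":-0.026,"ty":-0.0396,"tz":0,"yaw":0},{"tx":-0.026,"ty":-0.0396,"tz":0,"yaw":0},{"tx":-0.026,"ty":-0.0396,"tz":0,"yaw":0},{"tx":-0.026,"ty":-0.0396,"tz":0,"yaw":0},{"tx":-0.026,"ty":-0.0396,"tz":0,"yaw":0},{"tx":-0.026,"ty":-0.0396,"tz":0,"yaw":0},{"tx":-0.026,"ty":-0.0396,"tz":0,"yaw":0},{"tx":-0.026,"ty":-0.0396,"tz":0,"yaw":0}]' --fingers 0 --grip_force 40

```text
time: 3.3
tcp_pos: [0.4638, 0.1965, 0.2316]
eef_rot: [[-0.998, 0.061, 0.001], [0.061, 0.998, 0.001], [-0.001, 0.001, -1.0]]
force: [0.2, -0.4, 0.4]
width: -0.004
finger_force: 0.0
```

Request:
play_rows --commands '[{"tx":-0.026,"ty":-0.0396,"tz":0,"yaw":0},{"tx":-0.026,"ty":-0.0396,"tz":0,"yaw":0},{"tx":-0.026,"ty":-0.0396,"tz":0,"yaw":0},{"tx":-0.026,"ty":-0.0396,"tz":0,"yaw":0},{"tx":-0.026,"ty":-0.0396,"tz":0,"yaw":0},{"tx":0,"ty":0,"tz":0.02,"yaw":0},{"tx":0,"ty":0,"tz":0.02,"yaw":0},{"tx":0,"ty":0,"tz":0,"yaw":0}]'

```text
time: 4.3
tcp_pos: [0.5798, -0.0079, 0.19]
eef_rot: [[-0.998, 0.061, -0.003], [0.061, 0.998, -0.0], [0.003, -0.0, -1.0]]
force: [-0.2, -0.2, -0.1]
width: 0.005
finger_force: 0.0
```

```bash
python3 - <<'E'
from h import *
o=ctrl.observe(); print(o["time"],o["tcp_pos"],np.round(o["eef_rot"],3).tolist(),o["force"],o["width"])
print("left",go(.5816,-.0076,.12))
p=ctrl.grab_frame("wrist"); cv2.imwrite("pics/w2.png",p["frame"])
for n in("lid_left","lid_right","lock_grip"):
    z=.128 if n=="lock_grip" else .107
    for r in ctrl.spot_in(p,n)[:3]: print(n,round(r["score"],2),np.round(r["centre"]),np.round(wpt(p,o,r["centre"],z),4))
E
```

```text
4.3 [ 0.57976641 -0.00785231  0.18996112] [[-0.998, 0.061, -0.003], [0.061, 0.998, -0.0], [0.003, -0.0, -1.0]] [-0.23767064 -0.20623327 -0.08504877] 0.005095773503262753
left [-0.002   0.0004  0.07  ]
lid_left 0.84 [17. 25.] [ 0.4365 -0.1745  0.107 ]
lid_left 0.6 [156. 182.] [ 0.5605 -0.0903  0.107 ]
lid_left 0.57 [472. 249.] [0.6392 0.1853 0.107 ]
lid_right 0.84 [453.  20.] [0.4533 0.1461 0.107 ]
lid_right 0.7 [155. 183.] [ 0.5611 -0.0914  0.107 ]
lid_right 0.7 [470. 248.] [0.6384 0.1839 0.107 ]
lock_grip 0.74 [ 81. 101.] [ 0.4939 -0.1265  0.128 ]
```

View pics/w2.png

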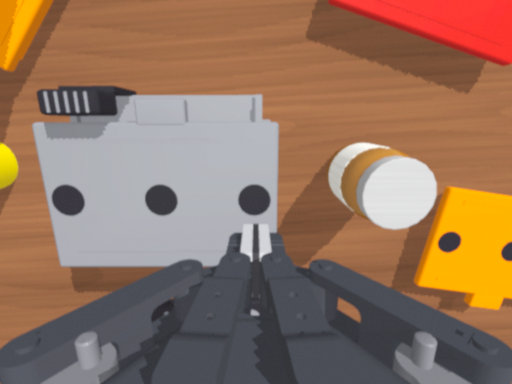

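The wrist picture shows the tool over the left end. The left spot is at (254,200), mid (161,200), right (68,200), with the grip top at about (79,101) and the jar clear to the right.

```bash
python3 - <<'E'
from h import *
o=ctrl.observe(); p=ctrl.grab_frame("wrist")
L,M,Rr=[wpt(p,o,u,.107) for u in((254,200),(161,200),(68,200))]
print(L,M,Rr,np.linalg.norm(L-Rr)); print("grip",wpt(p,o,(79,101),.128),wpt(p,o,(40,101),.128),wpt(p,o,(118,101),.128))
print("left",go(L[0],L[1],.12))
E
```

```text
[ 0.58403095 -0.00825085  0.107     ] [ 0.57904179 -0.08906754  0.107     ] [ 0.5740561  -0.16982791  0.107     ] 0.16188465909423358
grip [ 0.49587582 -0.12883047  0.128     ] [ 0.49415747 -0.15682557  0.128     ] [ 0.49759463 -0.10082793  0.128     ]
left [-0.0025 -0.0005  0.0724]
```

Request:
play_rows --commands '[{"tx":-0.003,"ty":0,"tz":0.025,"yaw":0},{"tx":0,"ty":0,"tz":0.025,"yaw":0},{"tx":0,"ty":0,"tz":0.02,"yaw":0},{"tx":0,"ty":0,"tz":0,"yaw":0}]'

```text
time: 5.05
tcp_pos: [0.5831, -0.0079, 0.1206]
eef_rot: [[-0.998, 0.061, -0.002], [0.061, 0.998, -0.0], [0.002, -0.0, -1.0]]
force: [0.4, -0.2, -0.0]
width: 0.0
finger_force: 0.0
```

Request:
play_rows --commands '[{"tx":0,"ty":0,"tz":0.003,"yaw":0},{"tx":0,"ty":0,"tz":0.003,"yaw":0},{"tx":0,"ty":0,"tz":0.003,"yaw":0},{"tx":0,"ty":0,"tz":0.002,"yaw":0},{"tx":0,"ty":0,"tz":0,"yaw":0}]'

```text
time: 5.68
tcp_pos: [0.5837, -0.008, 0.1102]
eef_rot: [[-0.998, 0.061, -0.0], [0.061, 0.998, 0.0], [0.0, -0.0, -1.0]]
force: [-0.5, -0.6, -0.5]
width: 0.001
finger_force: 0.0
```

Request:
play_rows --commands '[{"tx":0,"ty":0,"tz":0.002,"yaw":0},{"tx":0,"ty":0,"tz":0,"yaw":0}]'

```text
time: 5.92
tcp_pos: [0.5837, -0.008, 0.1082]
eef_rot: [[-0.998, 0.061, -0.0], [0.061, 0.998, 0.0], [0.0, -0.0, -1.0]]
force: [-0.7, 0.2, 1.2]
width: -0.001
finger_force: 0.0
```

Touching at about 0.108. Pressing in small steps.

Request:
play_rows --commands '[{"tx":0,"ty":0,"tz":0.002,"yaw":0},{"tx":0,"ty":0,"tz":0,"yaw":0}]'

```text
time: 6.18
tcp_pos: [0.5839, -0.0082, 0.1062]
eef_rot: [[-0.998, 0.061, 0.0], [0.061, 0.998, -0.0], [-0.0, -0.0, -1.0]]
force: [-0.5, 0.1, 0.4]
width: 0.0
finger_force: 0.1
```

Request:
play_rows --commands '[{"tx":0,"ty":0,"tz":0.002,"yaw":0},{"tx":0,"ty":0,"tz":0,"yaw":0}]'

```text
time: 6.42
tcp_pos: [0.5839, -0.008, 0.1042]
eef_rot: [[-0.998, 0.061, 0.0], [0.061, 0.998, -0.0], [-0.0, -0.0, -1.0]]
force: [-0.3, -0.5, 0.8]
width: 0.002
finger_force: 0.2
```

Request:
play_rows --commands '[{"tx":0,"ty":0,"tz":0.002,"yaw":0},{"tx":0,"ty":0,"tz":0,"yaw":0}]'

```text
time: 6.68
tcp_pos: [0.5837, -0.0078, 0.1021]
eef_rot: [[-0.998, 0.061, -0.0], [0.061, 0.998, 0.0], [0.0, 0.0, -1.0]]
force: [0.5, 0.3, -0.4]
width: 0.003
finger_force: 0.1
```

Request:
play_rows --commands '[{"tx":0,"ty":0,"tz":0.002,"yaw":0},{"tx":0,"ty":0,"tz":0,"yaw":0}]'

```text
time: 6.92
tcp_pos: [0.5835, -0.0079, 0.0999]
eef_rot: [[-0.998, 0.061, -0.001], [0.061, 0.998, 0.0], [0.001, -0.0, -1.0]]
force: [0.2, -0.2, 0.9]
width: 0.001
finger_force: 0.0
```

Request:
play_rows --commands '[{"tx":0,"ty":0,"tz":0.002,"yaw":0},{"tx":0,"ty":0,"tz":0,"yaw":0}]'

```text
time: 7.18
tcp_pos: [0.5836, -0.008, 0.098]
eef_rot: [[-0.998, 0.061, -0.0], [0.061, 0.998, -0.0], [0.0, -0.0, -1.0]]
force: [0.4, -0.1, 0.4]
width: -0.003
finger_force: 0.0
```

```bash
python3 - <<'E'
from h import *
o=ctrl.observe(); print(o["tcp_pos"],o["force"],o["wrist_torque"])
q=ctrl.grab_frame("side");p=ctrl.grab_frame("wrist"); a=cv2.resize(q["frame"][115:235,215:315],(500,600),interpolation=cv2.INTER_CUBIC); b=cv2.resize(p["frame"][60:280,:300],(300,220))
im=np.zeros((600,800,3),np.uint8); im[:,:500]=a; im[:220,500:]=b; cv2.imwrite("pics/s2.png",im)
E
```

```text
[ 0.58361922 -0.00800431  0.09804133] [ 0.43523381 -0.08539498  0.40408247] [ 0.03509902 -0.02274122  0.0023286 ]
```

View pics/s2.png

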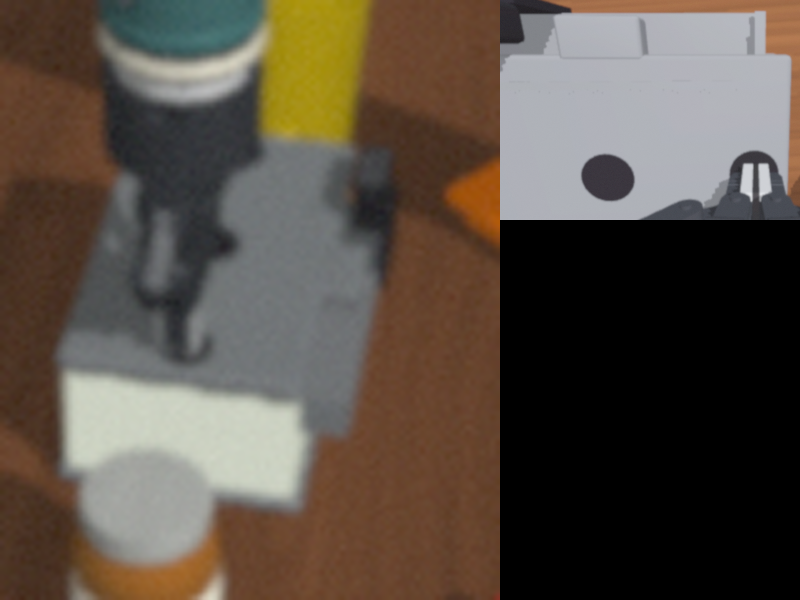

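The fingertips are on the left black spot in both views, but no force shows yet. Continuing in 1 mm steps.

Request:
play_rows --commands '[{"tx":0,"ty":0,"tz":0.0015,"yaw":0},{"tx":0,"ty":0,"tz":0,"yaw":0}]'

```text
time: 7.52
tcp_pos: [0.584, -0.008, 0.0973]
eef_rot: [[-0.998, 0.061, 0.001], [0.061, 0.998, 0.0], [-0.0, 0.0, -1.0]]
force: [-1.7, 1.0, 3.8]
width: 0.002
finger_force: 2.2
```

Request:
play_rows --commands '[{"tx":0,"ty":0,"tz":0.001,"yaw":0},{"tx":0,"ty":0,"tz":0,"yaw":0}]'

```text
time: 7.78
tcp_pos: [0.5841, -0.008, 0.0972]
eef_rot: [[-0.998, 0.061, 0.001], [0.061, 0.998, 0.0], [-0.001, 0.0, -1.0]]
force: [-4.8, 0.7, 11.6]
width: -0.001
finger_force: 5.7
```

Request:
play_rows --commands '[{"tx":0,"ty":0,"tz":0.001,"yaw":0},{"tx":0,"ty":0,"tz":0,"yaw":0}]'

```text
time: 8.02
tcp_pos: [0.5841, -0.0081, 0.0971]
eef_rot: [[-0.998, 0.061, 0.001], [0.061, 0.998, 0.001], [-0.001, 0.001, -1.0]]
force: [-6.4, 0.2, 17.5]
width: -0.004
finger_force: 8.9
```

Hard contact at 0.097 is about the home height, so the catch probably gave way during an earlier 2 mm step. I'll confirm with a bit more push, then lift.

Request:
play_rows --commands '[{"tx":0,"ty":0,"tz":0.001,"yaw":0},{"tx":0,"ty":0,"tz":0,"yaw":0},{"tx":0,"ty":0,"tz":0,"yaw":0}]'

```text
time: 8.4
tcp_pos: [0.5841, -0.0081, 0.097]
eef_rot: [[-0.998, 0.061, 0.001], [0.061, 0.998, 0.001], [-0.001, 0.001, -1.0]]
force: [-8.7, 0.4, 24.2]
width: -0.005
finger_force: 12.2
```

Request:
play_rows --commands '[{"tx":0,"ty":0,"tz":-0.012,"yaw":0},{"tx":0,"ty":0,"tz":-0.02,"yaw":0},{"tx":0,"ty":-0.04,"tz":0,"yaw":0},{"tx":0,"ty":-0.04,"tz":0,"yaw":0},{"tx":0,"ty":-0.04,"tz":0,"yaw":0},{"tx":0,"ty":-0.04,"tz":0,"yaw":0},{"tx":0,"ty":0,"tz":0,"yaw":0}]'

```text
time: 9.28
tcp_pos: [0.5732, -0.1723, 0.1258]
eef_rot: [[-0.998, 0.067, -0.0], [0.067, 0.998, -0.002], [-0.0, -0.002, -1.0]]
force: [-0.1, -0.0, 0.5]
width: -0.002
finger_force: 0.0
```

```bash
python3 - <<'E'
from h import *
o=ctrl.observe(); print(o["tcp_pos"],o["force"],"right",go(.574,-.169,.111))
q=ctrl.grab_frame("side");p=ctrl.grab_frame("wrist"); a=cv2.resize(q["frame"][115:235,215:315],(400,480),interpolation=cv2.INTER_CUBIC); b=cv2.resize(p["frame"],(400,300))
im=np.zeros((480,800,3),np.uint8); im[:,:400]=a; im[:300,400:]=b; cv2.imwrite("pics/s3.png",im)
E
```

```text
[ 0.57315267 -0.17232888  0.1258281 ] [-0.14742938 -0.03099369  0.45897199] right [-0.0006  0.0034  0.0148]
```

View pics/s3.png

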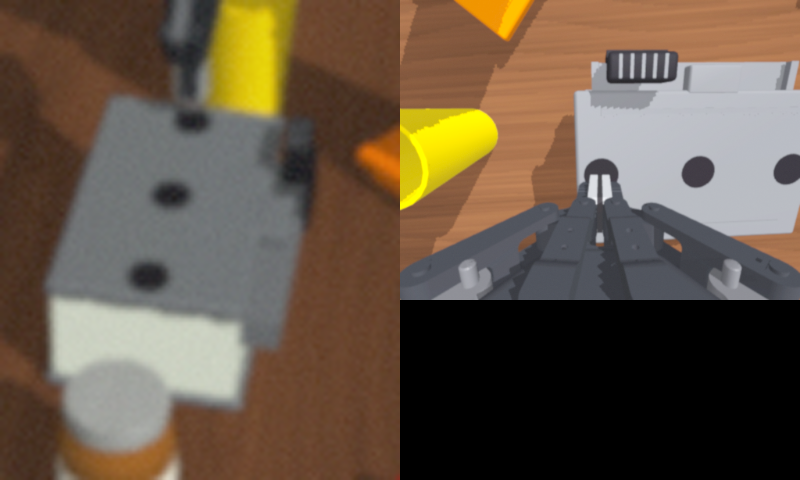

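The tool is over the right spot, and the left end now looks seated level with the box wall. Now the right end, in finer steps.

Request:
play_rows --commands '[{"tx":0,"ty":0.003,"tz":0.005,"yaw":0},{"tx":0,"ty":0,"tz":0.005,"yaw":0},{"tx":0,"ty":0,"tz":0.005,"yaw":0},{"tx":0,"ty":0,"tz":0,"yaw":0}]'

```text
time: 9.88
tcp_pos: [0.5739, -0.1643, 0.1101]
eef_rot: [[-0.998, 0.06, -0.001], [0.06, 0.998, 0.0], [0.001, 0.0, -1.0]]
force: [-0.1, -0.2, -0.6]
width: 0.007
finger_force: 0.0
```

Request:
play_rows --commands '[{"tx":0,"ty":0,"tz":0.001,"yaw":0},{"tx":0,"ty":0,"tz":0.001,"yaw":0}]'

```text
time: 10.12
tcp_pos: [0.5744, -0.1648, 0.1089]
eef_rot: [[-0.998, 0.061, 0.0], [0.061, 0.998, -0.0], [-0.0, -0.0, -1.0]]
force: [-0.2, 0.1, 0.6]
width: -0.001
finger_force: 0.0
```

Request:
play_rows --commands '[{"tx":0,"ty":0,"tz":0.001,"yaw":0}]'

```text
time: 10.25
tcp_pos: [0.5744, -0.1648, 0.108]
eef_rot: [[-0.998, 0.061, 0.0], [0.061, 0.998, -0.0], [-0.0, -0.0, -1.0]]
force: [-1.4, -0.5, 3.9]
width: -0.0
finger_force: 2.5
```

Request:
play_rows --commands '[{"tx":0,"ty":0,"tz":0.001,"yaw":0}]'

```text
time: 10.38
tcp_pos: [0.5746, -0.1649, 0.1077]
eef_rot: [[-0.998, 0.061, 0.001], [0.061, 0.998, 0.0], [-0.001, 0.0, -1.0]]
force: [-1.4, 1.3, 7.9]
width: -0.003
finger_force: 3.8
```

Request:
play_rows --commands '[{"tx":0,"ty":0,"tz":0.001,"yaw":0}]'

```text
time: 10.5
tcp_pos: [0.5748, -0.165, 0.1069]
eef_rot: [[-0.998, 0.061, 0.001], [0.061, 0.998, -0.0], [-0.001, -0.0, -1.0]]
force: [-1.9, -0.2, 6.7]
width: -0.001
finger_force: 3.2
```

The right end is proud (contact at 0.108), so the left end did snap. Continuing.

Request:
play_rows --commands '[{"tx":0,"ty":0,"tz":0.001,"yaw":0}]'

```text
time: 10.62
tcp_pos: [0.575, -0.1651, 0.1059]
eef_rot: [[-0.998, 0.061, 0.002], [0.061, 0.998, -0.0], [-0.002, -0.0, -1.0]]
force: [-0.6, 0.1, 5.0]
width: -0.003
finger_force: 2.5
```

Request:
play_rows --commands '[{"tx":0,"ty":0,"tz":0.001,"yaw":0}]'

```text
time: 10.75
tcp_pos: [0.5749, -0.1652, 0.1046]
eef_rot: [[-0.998, 0.061, 0.002], [0.061, 0.998, -0.001], [-0.002, -0.001, -1.0]]
force: [0.4, -0.8, 3.7]
width: 0.001
finger_force: 1.7
```

Request:
play_rows --commands '[{"tx":0,"ty":0,"tz":0.001,"yaw":0}]'

```text
time: 10.88
tcp_pos: [0.5747, -0.1652, 0.1031]
eef_rot: [[-0.998, 0.061, 0.001], [0.061, 0.998, -0.001], [-0.001, -0.001, -1.0]]
force: [0.5, -1.0, 1.8]
width: -0.003
finger_force: 0.9
```

Request:
play_rows --commands '[{"tx":0,"ty":0,"tz":0.001,"yaw":0}]'

```text
time: 11.0
tcp_pos: [0.5743, -0.1647, 0.1016]
eef_rot: [[-0.998, 0.061, 0.0], [0.061, 0.998, -0.0], [-0.0, -0.0, -1.0]]
force: [1.1, -1.1, -0.0]
width: 0.001
finger_force: 0.3
```

The catch passed at about 8 N. Now pushing to the rim.

Request:
play_rows --commands '[{"tx":0,"ty":0,"tz":0.002,"yaw":0},{"tx":0,"ty":0,"tz":0.002,"yaw":0},{"tx":0,"ty":0,"tz":0.001,"yaw":0},{"tx":0,"ty":0,"tz":0,"yaw":0}]'

```text
time: 11.5
tcp_pos: [0.5741, -0.1646, 0.0966]
eef_rot: [[-0.998, 0.061, -0.0], [0.061, 0.998, 0.0], [0.0, 0.0, -1.0]]
force: [0.7, -0.1, -0.2]
width: -0.001
finger_force: 0.0
```

Request:
play_rows --commands '[{"tx":0,"ty":0,"tz":0.001,"yaw":0},{"tx":0,"ty":0,"tz":0,"yaw":0}]'

```text
time: 11.75
tcp_pos: [0.5744, -0.1647, 0.0962]
eef_rot: [[-0.998, 0.061, 0.0], [0.061, 0.998, 0.0], [-0.0, 0.0, -1.0]]
force: [-0.8, 0.1, 3.6]
width: 0.001
finger_force: 1.6
```

Request:
play_rows --commands '[{"tx":0,"ty":0,"tz":0.001,"yaw":0},{"tx":0,"ty":0,"tz":0,"yaw":0}]'

```text
time: 12.0
tcp_pos: [0.5744, -0.1647, 0.0961]
eef_rot: [[-0.998, 0.061, 0.0], [0.061, 0.998, 0.0], [-0.0, 0.0, -1.0]]
force: [-4.3, 0.6, 10.5]
width: 0.001
finger_force: 5.2
```

Right is home at 0.0962. Left read 1 mm higher because the lid was still tilted then. I'll push right to about 24 N, then re-press left to check.

Request:
play_rows --commands '[{"tx":0,"ty":0,"tz":0.001,"yaw":0},{"tx":0,"ty":0,"tz":0.001,"yaw":0},{"tx":0,"ty":0,"tz":0,"yaw":0}]'

```text
time: 12.38
tcp_pos: [0.5744, -0.1647, 0.096]
eef_rot: [[-0.998, 0.061, 0.001], [0.061, 0.998, 0.001], [-0.001, 0.001, -1.0]]
force: [-8.8, 2.9, 24.6]
width: 0.003
finger_force: 12.1
```

Request:
play_rows --commands '[{"tx":0,"ty":0,"tz":-0.012,"yaw":0},{"tx":0,"ty":0,"tz":-0.01,"yaw":0},{"tx":0,"ty":0.04,"tz":0,"yaw":0},{"tx":0,"ty":0.04,"tz":0,"yaw":0},{"tx":0,"ty":0.04,"tz":0,"yaw":0},{"tx":0,"ty":0.036,"tz":0,"yaw":0},{"tx":0,"ty":0,"tz":0.008,"yaw":0},{"tx":0,"ty":0,"tz":0.006,"yaw":0},{"tx":0,"ty":0,"tz":0,"yaw":0}]'

```text
time: 13.5
tcp_pos: [0.5832, -0.0106, 0.1001]
eef_rot: [[-0.998, 0.063, -0.001], [0.063, 0.998, -0.001], [0.001, -0.001, -1.0]]
force: [-0.4, -0.2, 0.1]
width: -0.002
finger_force: 0.0
```

Request:
play_rows --commands '[{"tx":0,"ty":0,"tz":0.002,"yaw":0},{"tx":0,"ty":0,"tz":0.002,"yaw":0},{"tx":0,"ty":0,"tz":0.001,"yaw":0},{"tx":0,"ty":0,"tz":0,"yaw":0}]'

```text
time: 14.0
tcp_pos: [0.5838, -0.0093, 0.0961]
eef_rot: [[-0.998, 0.061, 0.0], [0.061, 0.998, -0.0], [-0.0, -0.0, -1.0]]
force: [-1.3, -0.7, 3.6]
width: 0.0
finger_force: 1.7
```

Request:
play_rows --commands '[{"tx":0,"ty":0,"tz":0.001,"yaw":0},{"tx":0,"ty":0,"tz":0,"yaw":0}]'

```text
time: 14.25
tcp_pos: [0.5838, -0.0094, 0.0961]
eef_rot: [[-0.998, 0.061, 0.0], [0.061, 0.998, 0.0], [-0.0, 0.0, -1.0]]
force: [-4.4, -1.0, 10.1]
width: -0.004
finger_force: 5.5
```

Request:
play_rows --commands '[{"tx":0,"ty":0,"tz":0.001,"yaw":0},{"tx":0,"ty":0,"tz":0,"yaw":0}]'

```text
time: 14.5
tcp_pos: [0.5838, -0.0093, 0.096]
eef_rot: [[-0.998, 0.061, 0.0], [0.061, 0.998, 0.0], [-0.0, 0.0, -1.0]]
force: [-7.1, -0.8, 18.7]
width: -0.003
finger_force: 9.1
```

Both ends are home at 0.096. Next is the middle.

Request:
play_rows --commands '[{"tx":0,"ty":0,"tz":-0.012,"yaw":0},{"tx":0,"ty":-0.04,"tz":0,"yaw":0},{"tx":0,"ty":-0.04,"tz":0,"yaw":0},{"tx":0,"ty":0,"tz":0.006,"yaw":0},{"tx":0,"ty":0,"tz":0,"yaw":0}]'

```text
time: 15.12
tcp_pos: [0.5786, -0.0881, 0.0993]
eef_rot: [[-0.998, 0.061, -0.001], [0.061, 0.998, 0.001], [0.001, 0.001, -1.0]]
force: [0.5, 0.2, -0.3]
width: 0.001
finger_force: 0.0
```

Request:
play_rows --commands '[{"tx":0,"ty":0,"tz":0.002,"yaw":0},{"tx":0,"ty":0,"tz":0.002,"yaw":0},{"tx":0,"ty":0,"tz":0.001,"yaw":0},{"tx":0,"ty":0,"tz":0,"yaw":0}]'

```text
time: 15.62
tcp_pos: [0.5792, -0.0876, 0.0961]
eef_rot: [[-0.998, 0.059, 0.0], [0.059, 0.998, 0.001], [-0.0, 0.001, -1.0]]
force: [-3.6, 1.7, 10.7]
width: -0.001
finger_force: 5.1
```

Request:
play_rows --commands '[{"tx":0,"ty":0,"tz":0.0007,"yaw":0},{"tx":0,"ty":0,"tz":0,"yaw":0},{"tx":0,"ty":0,"tz":0,"yaw":0}]'

```text
time: 16.0
tcp_pos: [0.5792, -0.0875, 0.0961]
eef_rot: [[-0.998, 0.059, 0.001], [0.059, 0.998, 0.001], [-0.0, 0.001, -1.0]]
force: [-5.8, 2.1, 14.9]
width: -0.002
finger_force: 7.6
```

Request:
play_rows --commands '[{"tx":0,"ty":0,"tz":0,"yaw":0},{"tx":0,"ty":0,"tz":0,"yaw":0},{"tx":0,"ty":0,"tz":0,"yaw":0},{"tx":0,"ty":0,"tz":0,"yaw":0}]'

```text
time: 16.5
tcp_pos: [0.5792, -0.0875, 0.0961]
eef_rot: [[-0.998, 0.059, 0.0], [0.059, 0.998, 0.001], [-0.0, 0.001, -1.0]]
force: [-5.3, 1.5, 15.1]
width: 0.0
finger_force: 7.6
```

Request:
play_rows --commands '[{"tx":0,"ty":0,"tz":0,"yaw":0},{"tx":0,"ty":0,"tz":0,"yaw":0},{"tx":0,"ty":0,"tz":0,"yaw":0},{"tx":0,"ty":0,"tz":0,"yaw":0}]'

```text
time: 17.0
tcp_pos: [0.5792, -0.0875, 0.0961]
eef_rot: [[-0.998, 0.059, 0.0], [0.059, 0.998, 0.001], [-0.0, 0.001, -1.0]]
force: [-5.1, 1.2, 15.2]
width: -0.006
finger_force: 7.6
```

The middle press held at 15 N for over 1 s. Now to the -y side of the lock grip.

Request:
play_rows --commands '[{"tx":0,"ty":0,"tz":-0.03,"yaw":0},{"tx":0,"ty":0,"tz":-0.035,"yaw":0},{"tx":0.02,"ty":-0.0282,"tz":0,"yaw":0},{"tx":0.02,"ty":-0.0282,"tz":0,"yaw":0},{"tx":0.02,"ty":-0.0282,"tz":0,"yaw":0},{"tx":0.0208,"ty":-0.0282,"tz":0,"yaw":0},{"tx":0,"ty":0,"tz":0,"yaw":0}]'

```text
time: 17.88
tcp_pos: [0.4898, -0.1985, 0.1593]
eef_rot: [[-0.998, 0.065, -0.0], [0.065, 0.998, -0.001], [0.0, -0.001, -1.0]]
force: [1.1, -0.5, -0.1]
width: 0.002
finger_force: 0.0
```

```bash
python3 - <<'E'
from h import *
o=ctrl.observe(); print(o["tcp_pos"],go(.4915,-.195,.112))
p=ctrl.grab_frame("wrist"); q=ctrl.grab_frame("top")
b=cv2.resize(q["frame"][170:250,270:370],(400,320),interpolation=cv2.INTER_CUBIC)
im=np.zeros((320,800,3),np.uint8); im[:300,:400]=cv2.resize(p["frame"],(400,300)); im[:,400:]=b; cv2.imwrite("pics/l1.png",im)
for r in ctrl.trace(p,"lock_grip")[:2]:
    ys,xs=np.where(r["region"]); print(r["score"],r["centre"],xs.min(),xs.max(),ys.min(),ys.max(),wpt(p,o,r["centre"],.128))
E
```

```text
[ 0.48978037 -0.19848422  0.15926243] [-0.0015  0.0036  0.0473]
0.82 [338.6, 206.6] 299 377 178 230 [ 0.48449605 -0.14167881  0.128     ]
0.73 [360.1, 201.4] 270 494 178 230 [ 0.48179326 -0.12744689  0.128     ]
```

View pics/l1.png

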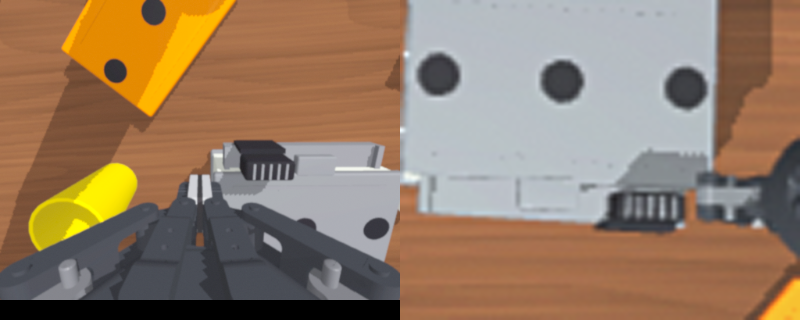

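The tip stands just -y of the grip. Grip centre line is x≈0.493, in line with the tool to within a few mm. Lower and push in +y.

Request:
play_rows --commands '[{"tx":-0.001,"ty":0,"tz":0.025,"yaw":0},{"tx":0,"ty":0,"tz":0.022,"yaw":0},{"tx":0,"ty":0,"tz":0,"yaw":0},{"tx":0,"ty":0.01,"tz":0,"yaw":0},{"tx":0,"ty":0.01,"tz":0,"yaw":0},{"tx":0,"ty":0,"tz":0,"yaw":0}]'

```text
time: 18.77
tcp_pos: [0.4943, -0.1751, 0.1128]
eef_rot: [[-0.998, 0.058, 0.001], [0.058, 0.998, 0.0], [-0.001, 0.001, -1.0]]
force: [0.4, -0.9, -0.3]
width: -0.004
finger_force: 0.0
```

Request:
play_rows --commands '[{"tx":0,"ty":0.005,"tz":0,"yaw":0},{"tx":0,"ty":0.005,"tz":0,"yaw":0},{"tx":0,"ty":0.005,"tz":0,"yaw":0}]'

```text
time: 19.15
tcp_pos: [0.4948, -0.1623, 0.1125]
eef_rot: [[-0.998, 0.062, 0.001], [0.062, 0.998, -0.001], [-0.001, -0.001, -1.0]]
force: [-0.6, -3.8, 2.1]
width: 0.004
finger_force: 1.8
```

Request:
play_rows --commands '[{"tx":0,"ty":0.005,"tz":0,"yaw":0},{"tx":0,"ty":0.005,"tz":0,"yaw":0},{"tx":0,"ty":0.005,"tz":0,"yaw":0}]'

```text
time: 19.52
tcp_pos: [0.4957, -0.1464, 0.1122]
eef_rot: [[-0.998, 0.061, 0.0], [0.061, 0.998, -0.0], [-0.0, -0.0, -1.0]]
force: [-0.3, -3.5, 3.6]
width: -0.0
finger_force: 1.7
```

Request:
play_rows --commands '[{"tx":0,"ty":0.005,"tz":0,"yaw":0},{"tx":0,"ty":0.005,"tz":0,"yaw":0},{"tx":0,"ty":0.005,"tz":0,"yaw":0},{"tx":0,"ty":0.005,"tz":0,"yaw":0}]'

```text
time: 20.02
tcp_pos: [0.4968, -0.1264, 0.1121]
eef_rot: [[-0.998, 0.061, 0.0], [0.061, 0.998, -0.0], [-0.0, -0.0, -1.0]]
force: [1.0, -3.6, 1.6]
width: -0.004
finger_force: 1.7
```

Request:
play_rows --commands '[{"tx":0,"ty":0.003,"tz":0,"yaw":0},{"tx":0,"ty":0.003,"tz":0,"yaw":0}]'

```text
time: 20.27
tcp_pos: [0.4971, -0.1205, 0.1121]
eef_rot: [[-0.998, 0.061, 0.0], [0.061, 0.998, -0.0], [-0.0, -0.0, -1.0]]
force: [1.4, -3.3, 2.1]
width: -0.0
finger_force: 1.6
```

Request:
play_rows --commands '[{"tx":0,"ty":0.002,"tz":0,"yaw":0},{"tx":0,"ty":0.002,"tz":0,"yaw":0}]'

```text
time: 20.52
tcp_pos: [0.4973, -0.1166, 0.1121]
eef_rot: [[-0.998, 0.061, 0.0], [0.061, 0.998, -0.0], [-0.0, -0.0, -1.0]]
force: [2.0, -3.0, 1.8]
width: -0.002
finger_force: 1.6
```

Request:
play_rows --commands '[{"tx":0,"ty":0.002,"tz":0,"yaw":0},{"tx":0,"ty":0.002,"tz":0,"yaw":0}]'

```text
time: 20.78
tcp_pos: [0.4974, -0.1147, 0.1122]
eef_rot: [[-0.998, 0.062, 0.0], [0.062, 0.998, -0.003], [-0.001, -0.003, -1.0]]
force: [0.6, -10.7, 2.1]
width: -0.003
finger_force: 5.5
```

Request:
play_rows --commands '[{"tx":0,"ty":0.0015,"tz":0,"yaw":0},{"tx":0,"ty":0.0015,"tz":0,"yaw":0}]'

```text
time: 21.02
tcp_pos: [0.4974, -0.1145, 0.1123]
eef_rot: [[-0.998, 0.064, 0.001], [0.064, 0.998, -0.006], [-0.001, -0.005, -1.0]]
force: [-0.4, -17.0, 1.7]
width: 0.001
finger_force: 8.4
```

Request:
play_rows --commands '[{"tx":0,"ty":0.001,"tz":0,"yaw":0},{"tx":0,"ty":0.001,"tz":0,"yaw":0}]'

```text
time: 21.28
tcp_pos: [0.4974, -0.1143, 0.1123]
eef_rot: [[-0.998, 0.065, 0.001], [0.065, 0.998, -0.007], [-0.002, -0.007, -1.0]]
force: [0.8, -20.2, 1.9]
width: 0.001
finger_force: 10.2
```

The lock hit its stop after about 50 mm of travel, with a clear force rise. Back off and lift.

Request:
play_rows --commands '[{"tx":0,"ty":-0.012,"tz":0,"yaw":0},{"tx":0,"ty":-0.012,"tz":0,"yaw":0},{"tx":0,"ty":-0.005,"tz":-0.04,"yaw":0},{"tx":0,"ty":0,"tz":-0.05,"yaw":0},{"tx":0,"ty":-0.05,"tz":-0.02,"yaw":0},{"tx":0,"ty":-0.04,"tz":0,"yaw":0},{"tx":0,"ty":0,"tz":0,"yaw":0}]'

```text
time: 22.15
tcp_pos: [0.4894, -0.2292, 0.2222]
eef_rot: [[-0.998, 0.066, -0.0], [0.066, 0.998, -0.0], [0.0, -0.0, -1.0]]
force: [-0.7, 0.9, -0.3]
width: 0.0
finger_force: 0.0
```

```bash
python3 - <<'E'
from h import *
o=ctrl.observe(); print(o["time"],o["tcp_pos"],o["force"])
p=ctrl.grab_frame("side"); q=ctrl.grab_frame("top")
im=np.zeros((480,800,3),np.uint8); im[:,:400]=cv2.resize(p["frame"][110:230,215:315],(400,480),interpolation=cv2.INTER_CUBIC); im[:400,400:]=cv2.resize(q["frame"][155:255,265:365],(400,400),interpolation=cv2.INTER_CUBIC); cv2.imwrite("pics/e1.png",im)
for n in("lock_grip",):
  for r in ctrl.spot_in(q,n)[:2]: print(r["score"],r["centre"],atz(q,r["centre"],.128))
E
```

```text
22.15 [ 0.48944947 -0.22920501  0.22215174] [-0.65072505  0.90202032 -0.3067325 ]
0.53 [308.2, 219.1] [ 0.5001842  -0.07640525  0.128     ]
```

View pics/e1.png

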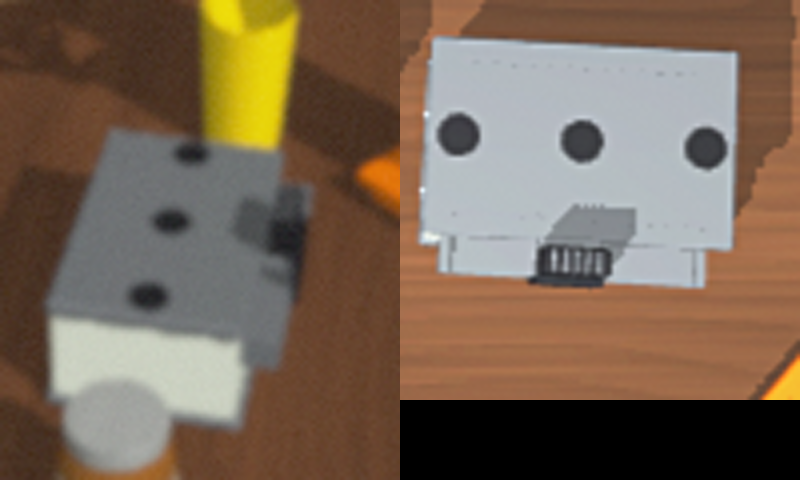

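The grip now covers the tongue at +5 mm from the middle (right panel, (573,260)), the lid is flat, and the robot is clear. Handing in.

```bash
python3 -c "
from rig import ctrl
print(ctrl.job_done())"
```

```text
the job is handed in; nothing more can be done
None
```

The job is handed in at about 22 s on the clock: both lid ends snapped home, the middle was held at 15 N for about 1.2 s, the lock was then slid to its stop over the tongue, and the arm is clear.

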